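# Plug the pipe stubs for a pressure test

## Robot

A 6-joint arm with a two-finger parallel gripper is mounted at the origin on the work surface. World frame = base frame: x ahead of the robot, y to its left, z up, the work surface at z = 0. Lengths are in m, angles in rad, forces in N, time in s.
With the tool pointing down it reaches from about 0.35 to 0.975 m from the base axis. Payload 4.9 kg.
Tool frame: the origin (TCP) lies between the finger pads; the fingertips stand 22 mm ahead of it and the grasp point (between the pads) lies 3 mm ahead of it; z points along the fingers, y is the line along which they close (so a half turn about z gives the same grasp; the last joint's range is limited). The gripper opens to 85 mm and grips with 20 to 120 N. Pads are 22 mm wide; open, the fingers measure 114 mm over their backs; the gripper's body (76 mm by 85 mm) begins 54 mm behind the grasp point. The pads swing forward as they close: fully open they stand 13 mm farther back than shut.
Start: joints at [0.986, 0.053, 1.613, -0, 1.476, -0.119], TCP at [0.281, 0.558, 0.218] pointing down, gripper open.
Joint ranges: [-3.01, 3.01], [-1.01, 2.22], [0.06, 2.58], [-1.02, 4.17], [0.09, 2.62], [-3.14, 3.14]. Speed limits (rad/s): [2.57, 2.57, 3.14, 3.14, 3.14, 3.14].

## Interface

Orientations are given as a unit quaternion [w, x, y, z].
In Python, from plant import state, grab_frame, get_calibration, job_done, recognise, regions_of gives the robot as it stands.
- The arm moves only by the tool apply_moves, never from a script. Its argument "targets" is a list of rows, each an object with "translation": the shift along the tool's x, y, z normalised to -1 to 1, where 1 is 100 mm, a list of three; "twist": the turn about the tool's z normalised to -1 to 1, where 1 is 0.1 rad; "hand": the opening, from 0 (shut) to 1 (fully open). A call has 1 to 8 rows; each row shifts and turns the commanded pose from where the row before left it, along the tool's axes as they then stand; what a row does not reach is not made up. A row lasts 1/10 s, in which the tool goes at most 50 mm and 8.59 degrees, less where a joint would pass 70% of its speed; a pose out of reach is approached as far as the arm can. A call with a number of a shift or a turn outside -1 to 1 is refused whole. A call with a gripper value outside its range is refused whole. The fingers move at their own pace and stop on an object; the grip force is fixed at half the most. Time passes only in rows, so rows that do not move let the fingers close. It gives the time, the measured TCP pose, the force, the opening and the grip force at its end, in the units of the state.
- state(): the state, without advancing time (a new reading comes with each control period).
- grab_frame(name): name is "scene" or "top" or "wrist"; returns the picture (400x640x3 uint8, red, green, blue); there is no depth.
- get_calibration(name): a dict with "camera_matrix" (3x3 intrinsics, pixels), "D" ([k1, k2, p1, p2, k3] as OpenCV has them; the pictures are not rectified), "pose" (4x4, takes a point from camera to world coordinates). Camera axes: x right, y up, looking along -z (the intrinsics and any distortion apply to the point x, -y, -z); pixel columns grow to the right and rows downward; lengths in m; the calibration is good to about 2 mm. A picture is of the moment at which its call begins: read the wrist's pose just before it. get_calibration takes no time and is no camera call; for the wrist camera it gives the pose at the moment of the call.
- job_done(): hands the job in; it is judged then, once.
Trained networks look in the newest picture that a camera, given by its name, has taken for a name from the list of things; names that differ only in an ending like _2 or _b are one class to them, and where a whole thing is asked for, a point or a joint stands for the part that bears it (a point fixed in the world has none). Each returns a list of dicts, best first, with "score" (0 to 1); they miss things now and then, are a little off and sometimes report something else, mostly with a low value. They report only what shows in the picture. A call takes as long as a camera call. They do not tell look-alikes from the thing itself.
- recognise(camera, query): "point" ([x, y, z] in m, in world coordinates, good to about 4 mm: the middle of the surface that is visible of it).
- regions_of(camera, query): "pixels" (400x640 bool, what is visible of it).
The state is a dict: "time": time; "joint_pos": joint angles; "joint_vel": joint speeds; "joint_efforts": joint torques, N m; "tool_pos": TCP position; "tool_rot": TCP orientation; "contact_force": force on the tool from outside, world axes, zero at the start; "ft_torque": the same for the moment, N m; "gripper_width": opening from 0.0 (shut) to 1.0 (fully open); "grasp_force": force on a finger pad.
Only numpy, scipy, OpenCV 4.12 (cv2) and the standard library are available. Lean on these libraries where they do the work, as an engineer would, in place of code of your own. Each camera call takes 0.05 s, during which the arm holds its last target. There are 200 camera calls.

## Task

Close the three open white pipe stubs for a pressure test: set the red wing-nut plug of matching size into each one, the large one first, then the medium, then the small, so that every plug sits upright with its flange flat on the rim of its pipe. Leave the two black plugs where they stand.

Things in the scene. Friction and masses are not known exactly. Their poses are not given: they have to be found in the camera images.
- red_plug_large (a point): Large red plug, loose, upright, 48 mm tall: tapered black bung 16 mm tall (52 mm across at foot, 62 at top), red flange 90 mm across, 6 mm thick, then a fixed aluminium wing nut to grip: 40 mm long (x), 11 mm thick (y), 26 mm tall (z). Point: wing nut's centre, on the axis, 35 mm above the foot, 13 mm above the flange top.
- red_plug_medium (a point): Medium red plug, loose, upright, 48 mm tall: tapered black bung 16 mm tall (34 mm across at foot, 44 at top), red flange 70 mm across, 6 mm thick, then a fixed aluminium wing nut to grip: 40 mm long (x), 11 mm thick (y), 26 mm tall (z). Point: wing nut's centre, on the axis, 35 mm above the foot, 13 mm above the flange top.
- black_plug_medium (a point): Medium black plug, unwanted, loose, upright, 48 mm tall: tapered black bung 16 mm tall (34 mm across at foot, 44 at top), black flange 70 mm across, 6 mm thick, then a fixed aluminium wing nut to grip: 40 mm long (x), 11 mm thick (y), 26 mm tall (z). Point: wing nut's centre, on the axis, 35 mm above the foot, 13 mm above the flange top.
- red_plug_small (a point): Small red plug, loose, upright, 48 mm tall: tapered black bung 16 mm tall (19 mm across at foot, 28 at top), red flange 52 mm across, 6 mm thick, then a fixed aluminium wing nut to grip: 40 mm long (x), 11 mm thick (y), 26 mm tall (z). Point: wing nut's centre, on the axis, 35 mm above the foot, 13 mm above the flange top.
- black_plug_small (a point): Small black plug, unwanted, loose, upright, 48 mm tall: tapered black bung 16 mm tall (19 mm across at foot, 28 at top), black flange 52 mm across, 6 mm thick, then a fixed aluminium wing nut to grip: 40 mm long (x), 11 mm thick (y), 26 mm tall (z). Point: wing nut's centre, on the axis, 35 mm above the foot, 13 mm above the flange top.
- pipe_large: Large white pipe stub, fixed upright, open on top: 82 mm outside, 72 mm bore, rim 45 mm and inner floor 10 mm above the bench; foot flange 104 mm across. Origin: centre of its underside, on the bench; z up. The large plug's bung enters with 5 mm play all round, 9 or more at its foot; seated, the wing nut's centre is 64 mm above this origin.
- pipe_medium: Medium white pipe stub, fixed upright, open on top: 64 mm outside, 54 mm bore, rim 45 mm and inner floor 10 mm above the bench; foot flange 86 mm across. Origin: centre of its underside, on the bench; z up. The medium plug's bung enters with 5 mm play all round, 9 or more at its foot; seated, the wing nut's centre is 64 mm above this origin.
- pipe_small: Small white pipe stub, fixed upright, open on top: 48 mm outside, 38 mm bore, rim 45 mm and inner floor 10 mm above the bench; foot flange 70 mm across. Origin: centre of its underside, on the bench; z up. The small plug's bung enters with 5 mm play all round, 9 or more at its foot; seated, the wing nut's centre is 64 mm above this origin.
Mind the look-alikes: they are no part of the job. What is shaped like the part that bears red_plug_large but purple is not meant.

How it is judged:
On the way, in this order (a step that is already met when the one before it is completed fails the run):
1. the large red plug sits in the large pipe, flange flat on the rim (horizontal distance between red_plug_large and pipe_large below 0.009 m and z of red_plug_large in the frame of pipe_large between 0.06 and 0.068 m and angle between red_plug_large's own z axis and vertical below 0.12 rad), for 0.2 s.
2. the medium red plug sits in the medium pipe, flange flat on the rim (horizontal distance between red_plug_medium and pipe_medium below 0.009 m and z of red_plug_medium in the frame of pipe_medium between 0.06 and 0.068 m and angle between red_plug_medium's own z axis and vertical below 0.12 rad), for 0.2 s.
3. the small red plug sits in the small pipe, flange flat on the rim (horizontal distance between red_plug_small and pipe_small below 0.009 m and z of red_plug_small in the frame of pipe_small between 0.06 and 0.068 m and angle between red_plug_small's own z axis and vertical below 0.12 rad), for 0.2 s.
At the end, for the whole second after the job is handed in: Each red plug sits in the pipe of its own size, its axis within 9 mm of the pipe's, its wing-nut centre 60 to 68 mm above the pipe's origin (flange on the rim), upright within 0.12 rad, released and at rest there (all of step 1 and all of step 2 and all of step 3); the robot touches nothing.
It fails at once if the medium black plug is shifted by more than 25 mm (distance of black_plug_medium from where it was at the start of the episode above 0.025 m).
It fails at once if the small black plug is shifted by more than 25 mm (distance of black_plug_small from where it was at the start of the episode above 0.025 m).
It also fails if it takes over 80 s, if anything falls off the work surface, if the arm or the gripper's body presses on something with over 40 N, if the wrist force passes 120 N, or if a joint passes its speed limit or range.

## Working session

There is one attempt and no reset: what is moved stays moved. The work goes in short steps, Python scripts to look and compute and a tool call to move; the robot and the scene stay as the last step left them, time stands still between calls to the robot, and variables do not carry over. Pictures are saved under pics/ and viewed, at most 16 in all, crops included, and the job is handed in when it is done.

Besides the shell and the picture viewer there is one more tool, called after "Emit:" in YAML: its name, and indented under it one key for each argument. apply_moves: Moves the arm, as the interface text tells. Its arguments: {"type":"object","properties":{"targets":{"type":"array"}},"required":["targets"]}

```bash
mkdir -p pics; ls; python3 - <<'E'
from plant import *
import cv2
for n in ("scene","top"):
    im=grab_frame(n); cv2.imwrite(f"pics/{n}0.png",im[:,:,::-1])
    c=get_calibration(n); print(n,c["camera_matrix"],c["D"],c["pose"])
    for q in ("red_plug_large","red_plug_medium","red_plug_small","black_plug_medium","black_plug_small","pipe_large","pipe_medium","pipe_small"):
        print(q,[( [round(float(v),3) for v in r["point"]],round(float(r["score"]),2)) for r in recognise(n,q)[:4]])
print(state())
E
```

```text
pics
scene [[491.32695337   0.         325.64523118]
 [  0.         491.32695337 203.25498879]
 [  0.           0.           1.        ]] [-0.05574109  0.          0.          0.          0.        ] [[ 0.772311   -0.51074484  0.37772401  1.06716733]
 [ 0.63522706  0.61651068 -0.46518939 -0.6845969 ]
 [ 0.0047222   0.59921139  0.80057692  1.21026624]
 [ 0.          0.          0.          1.        ]]
red_plug_large [([0.76, -0.132, 0.021], 0.97), ([0.622, -0.103, 0.02], 0.83), ([0.5, -0.28, 0.023], 0.79), ([0.492, -0.105, 0.021], 0.76)]
red_plug_medium [([0.632, 0.206, 0.02], 0.86)]
red_plug_small [([0.39, -0.306, 0.02], 0.6), ([0.636, -0.238, 0.009], 0.38)]
black_plug_medium [([0.488, 0.118, 0.017], 0.7), ([0.515, 0.425, 0.023], 0.51)]
black_plug_small [([0.544, -0.433, 0.024], 0.81)]
pipe_large [([0.396, 0.311, 0.013], 0.94)]
pipe_medium [([0.64, -0.24, 0.009], 0.9)]
pipe_small [([0.489, 0.12, 0.015], 0.77)]
top [[432.51412141   0.         318.70797502]
 [  0.         432.51412141 200.80681549]
 [  0.           0.           1.        ]] [-0.01535018  0.          0.          0.    
[... 796 characters left out ...]
9, 'joint_pos': array([ 9.86009205e-01,  5.26548416e-02,  1.61289401e+00, -1.92066366e-06,
        1.47602446e+00, -1.18972523e-01]), 'joint_vel': array([-0.00140351,  0.00056043,  0.00031288,  0.00070468,  0.00182795,
        0.00014502]), 'joint_efforts': array([ 3.85810688e-05, -3.93676865e+01, -3.70471823e+01, -5.71206886e-05,
        2.32401499e-04, -1.89535479e-05]), 'tool_pos': array([0.2806915 , 0.55839873, 0.21793518]), 'tool_rot': array([4.23013998e-06, 2.30807207e-01, 9.72999503e-01, 8.74744506e-06]), 'contact_force': array([ 0.72016094, -0.14098119, -0.10151743]), 'ft_torque': array([ 0.01975942, -0.00206767,  0.04158596]), 'grasp_force': 0.0, 'gripper_width': 1.0018501552801646}
```

View pics/top0.png

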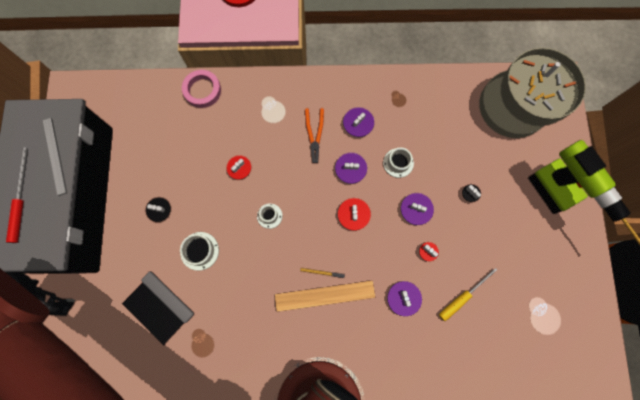

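View pics/scene0.png

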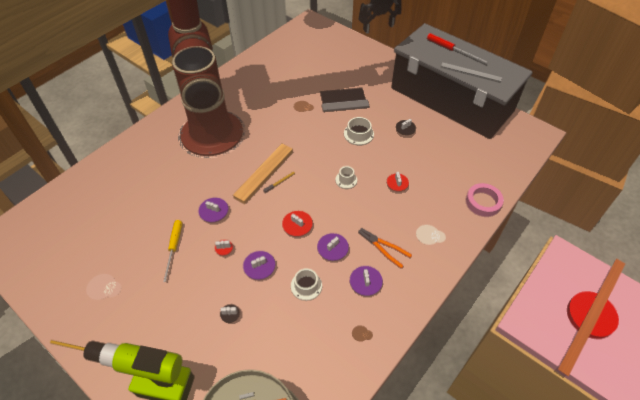

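The red plugs are at about (354,214) large, (239,167) medium and (429,251) small in the top view. The pipes are at (199,250), (400,161) and (269,215). The purple plugs are decoys.

```bash
cat > h.py <<'E'
import numpy as np, cv2
from plant import *
def cam(n):
    c=get_calibration(n); return np.array(c["camera_matrix"]),np.array(c["D"]),np.array(c["pose"])
def w2p(P,c):
    K,D,T=c; q=(np.atleast_2d(P)-T[:3,3])@T[:3,:3]; q=q*[1,-1,-1]
    return cv2.projectPoints(q,np.zeros(3),np.zeros(3),K,D)[0][:,0]
def p2w(uv,z,c):
    K,D,T=c; u=cv2.undistortPoints(np.float64(uv).reshape(-1,1,2),K,D)[:,0]
    d=np.c_[u[:,0],-u[:,1],-np.ones(len(u))]@T[:3,:3].T
    return (T[:3,3]+d*((z-T[2,3])/d[:,2])[:,None])[:,:2]
def plug(im,c,xy,r=.05):
    """flange centre/diameter from red, wing centre/direction from grey; near xy"""
    hsv=cv2.cvtColor(im,cv2.COLOR_RGB2HSV); h,s,v=cv2.split(hsv)
    yy,xx=np.mgrid[:400,:640]; W=p2w(np.c_[xx.ravel(),yy.ravel()],.022,c)
    near=(np.hypot(*(W-xy).T)<r).reshape(400,640)
    red=near&((h<6)|(h>174))&(s>190)&(v>90)
    n,l,st,_=cv2.connectedComponentsWithStats(red.astype(np.uint8))
    red=l==1+np.argmax(st[1:,4])
    hull=cv2.convexHull(np.argwhere(red)[:,::-1].astype(np.int32)).astype(float)
    (fx,fy),(a,b),_=cv2.minAreaRect(p2w(hull,.022,c).astype(np.float32)*1000)
    hm=np.zeros((400,640),np.uint8); cv2.fillConvexPoly(hm,hull.astype(np.int32),1)
    g=near&(s<70)&(v>120)&(cv2.dilate(hm,np.ones((9,9)))>0)
    G=p2w(np.argwhere(g)[:,::-1],.046,c); m=G.mean(0); ev,E=np.linalg.eigh(np.cov(G.T))
    d=E[:,1]; return np.round([fx,fy,a,b],1),np.round(m*1000,1),round(np.degrees(np.arctan2(d[1],d[0]))%180,1),len(G),np.round(np.sqrt(ev*12)*1000,1)
def pipe(n,im,c,q,d):
    R=[r for r in regions_of(n,q)][0]; m=R["pixels"].astype(np.uint8)
    # dark bore inside the region, at rim height
    return m,R["score"]
P=dict(large=[.486,-.101],medium=[.623,.215],small=[.384,-.301])
E
python3 - <<'E'
from h import *
for n in ("top","scene"):
    im=grab_frame(n); c=cam(n)
    for k in P: print(n,k,*plug(im,c,P[k]))
    for k,od in (("large",104),("medium",86),("small",70)):
        m,s=pipe(n,im,c,"pipe_"+k,od)
        h=cv2.convexHull(np.argwhere(m)[:,::-1].astype(np.int32)).astype(float)
        p=p2w(h,.0,c)*1000; print(n,k,round(s,2),"bbox z0",p.min(0).round(),p.max(0).round(),"centroid",p2w([np.argwhere(m)[:,::-1].mean(0)],.02,c)*1000)
    # crop for a look
    if n=="top": cv2.imwrite("pics/topc.png",cv2.resize(im[130:280,170:440,::-1],None,fx=2.9,fy=2.9,interpolation=cv2.INTER_CUBIC))
E
```

```text
top large [ 484.8 -102.9   82.8   84.3] [ 484.8 -103.7] 178.6 55 [10.  38.1]
top medium [623.3 213.3  64.6  64.1] [623.  213.3] 136.6 52 [10.9 38.2]
top small [ 376.  -289.2   45.5   26.3] [ 379.9 -299.7] 47.8 55 [ 9.8 37.6]
top large 0.56 bbox z0 [344. 267.] [445. 372.] centroid [[392.02774865 315.12758196]]Traceback (most recent call last):
  File "<stdin>", line 6, in <module>
  File "h.py", line 27, in pipe
    R=[r for r in regions_of(n,q)][0]; m=R["pixels"].astype(np.uint8)
      ~~~~~~~~~~~~~~~~~~~~~~~~~~~~^^^
IndexError: list index out of range
```

```bash
cat >> h.py <<'E'
def axes():
    s=state(); w,x,y,z=s["tool_rot"]
    from scipy.spatial.transform import Rotation as R
    return s,R.from_quat([x,y,z,w]).as_matrix()
def go(xyz,ang=None):
    """shift in tool axes (units of 100 mm) to xyz, at present yaw; twist units to bring tool x along ang (deg, mod 180)"""
    s,M=axes(); print("t",s["time"],"tcp",s["tool_pos"].round(4),"shift",((np.array(xyz)-s["tool_pos"])@M*10).round(3))
    if ang is not None:
        a=np.degrees(np.arctan2(M[1,0],M[0,0])); d=(ang-a+90)%180-90
        print("yaw",a.round(1),"twist total",round(-np.radians(d)*10,2),"j6",s["joint_pos"][5].round(2))
E
sed -i 's/    n,l,st,_=cv2.conn.*$//; s/    red=l==1+np.*$//' h.py
python3 - <<'E'
from h import *
c=get_calibration("wrist"); s,M=axes()
T=np.array(c["pose"]); print(c["camera_matrix"],c["D"]); print("cam in tool",M.T@(T[:3,3]-s["tool_pos"]), M.T@T[:3,:3])
print(plug(grab_frame("top"),cam("top"),P["small"]))
im=grab_frame("scene")
for k in P: print(k,*plug(im,cam("scene"),P[k]))
go([.395,.311,.26],178.6)
E
```

```text
[[310.59523315   0.         317.88683831]
 [  0.         310.59523315 204.01499428]
 [  0.           0.           1.        ]] [0.00891216 0.         0.         0.         0.        ]
cam in tool [ 0.07535366 -0.00144095 -0.15687782] [[-1.23302962e-04  9.54559969e-01  2.98018877e-01]
 [ 9.99999901e-01  2.45113243e-04 -3.71360164e-04]
 [-4.27533920e-04  2.98018802e-01 -9.54559904e-01]]
(array([ 380.9, -296.9,   42. ,   47.7]), array([ 379.7, -300. ]), np.float64(48.7), 55, array([ 9.8, 38.3]))
large [ 487.2 -103.1   82.4   85.6] [ 490.6 -106.7] 175.2 61 [15.8 39. ]
medium [625.7 212.3  62.6  63.9] [627.2 210.6] 131.6 48 [12.  48.6]
small [ 389.7 -308.6   45.5   21.9] [ 388.6 -303. ] 44.0 50 [14.3 36.1]
t 1.15 tcp [0.2807 0.5584 0.218 ] shift [-2.132 -1.697 -0.421]
yaw 153.3 twist total -4.41 j6 -0.12
```

Emit:
apply_moves:
  targets:
    - {"translation": [-0.35, -0.28, -0.07], "twist": 0, "hand": 1}
    - {"translation": [-0.35, -0.28, -0.07], "twist": 0, "hand": 1}
    - {"translation": [-0.35, -0.28, -0.07], "twist": 0, "hand": 1}
    - {"translation": [-0.35, -0.28, -0.07], "twist": 0, "hand": 1}
    - {"translation": [-0.35, -0.28, -0.07], "twist": 0, "hand": 1}
    - {"translation": [-0.35, -0.28, -0.07], "twist": 0, "hand": 1}
    - {"translation": [0, 0, 0], "twist": 0, "hand": 1}
    - {"translation": [0, 0, 0], "twist": 0, "hand": 1}

```text
time: 1.95
tool_pos: [0.3933, 0.3134, 0.2603]
tool_rot: [0.0, 0.232, 0.973, 0.001]
contact_force: [-0.3, 0.4, 0.6]
gripper_width: 1.0
grasp_force: 0.0
```

```bash
python3 - <<'E'
from h import *
c=cam("wrist"); im=grab_frame("wrist"); cv2.imwrite("pics/w1.png",im[:,:,::-1])
R=regions_of("wrist","pipe_large"); print(len(R),[r["score"] for r in R])
print(w2p([[.395,.311,.045]],c)); go([.4848,-.1033,.2])
E
```

```text
1 [0.77]
[[317.5494434  174.02234133]]
t 2.05 tcp [0.3925 0.3146 0.2597] shift [-2.7   -3.321  0.595]
```

View pics/w1.png

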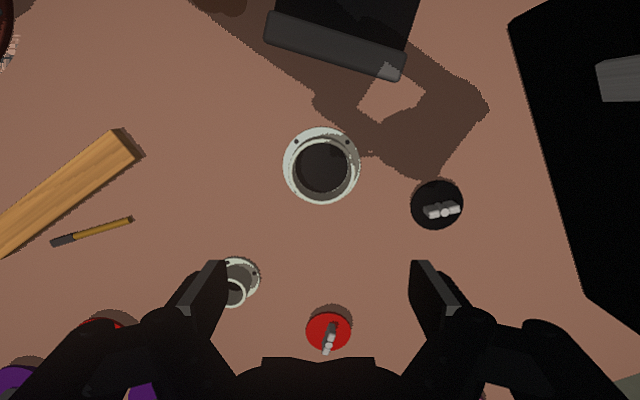

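The pipe is at about (322,166) and the medium plug at (329,331), seen between the open fingers.

```bash
cat >> h.py <<'E'
from scipy.optimize import minimize
DIM=dict(large=(104,82,72),medium=(86,64,54),small=(70,48,38))
def ring(xy,d,z):
    t=np.linspace(0,2*np.pi,72); return np.c_[xy[0]+d/2000*np.cos(t),xy[1]+d/2000*np.sin(t),0*t+z]
def fitpipe(n,k,x0,im,c,m=None):
    """bore edge (dark inside, white rim outside) and silhouette: maximise image contrast across known circles"""
    f,o,b=DIM[k]; g=cv2.GaussianBlur(im.min(2),(0,0),1).astype(np.float32); sat=cv2.cvtColor(im,cv2.COLOR_RGB2HSV)[:,:,1].astype(np.float32)
    def s(a,xy,d,z):
        p=w2p(ring(xy,d,z),c).astype(np.float32); return cv2.remap(a,p[:,0].reshape(-1,1),p[:,1].reshape(-1,1),1).mean()
    def cost(xy): return -(s(g,xy,(o+b)/2,.045)-s(g,xy,b-8,.045)) + .7*(s(sat,xy,f-8,.004)-s(sat,xy,f+8,.004))
    G=[(cost(np.add(x0,[i,j])),i,j) for i in np.arange(-.02,.021,.002) for j in np.arange(-.02,.021,.002)]
    _,i,j=min(G); r=minimize(cost,np.add(x0,[i,j]),method="Nelder-Mead",options=dict(initial_simplex=np.add(x0,[i,j])+.001*np.array([[0,0],[1,0],[0,1]])))
    return (r.x*1000).round(1),round(r.fun,1)
Q=dict(large=[.395,.311],medium=[.633,-.233],small=[.486,.125])
E
python3 - <<'E'
from h import *
im=cv2.imread("pics/w1.png")[:,:,::-1].copy(); cw=cam("wrist")
print("wrist",fitpipe("wrist","large",Q["large"],im,cw))
for n in("top","scene"):
    i2=cv2.imread(f"pics/{n}0.png")[:,:,::-1].copy(); c=cam(n)
    for k in Q: print(n,k,fitpipe(n,k,Q[k],i2,c))
v=im.copy(); xy=np.array(fitpipe("wrist","large",Q["large"],im,cw)[0])/1000
for d,z in ((72,.045),(82,.045),(104,0)): cv2.polylines(v,[w2p(ring(xy,d,z),cw).astype(np.int32)],1,(0,255,0))
cv2.imwrite("pics/w1o.png",cv2.resize(v[110:230,260:390,::-1],None,fx=4,fy=4))
E
```

```text
wrist (array([393.8, 317. ]), np.float64(-154.1))
top large (array([393.7, 317.7]), np.float64(-118.8))
top medium (array([ 634.7, -236. ]), np.float64(-107.1))
top small (array([487.3, 127.6]), np.float64(-121.3))
scene large (array([394.1, 319.6]), np.float64(-51.7))
scene medium (array([ 634.4, -234.4]), np.float64(-78.8))
scene small (array([487.9, 129.8]), np.float64(-49.8))
```

View pics/w1o.png

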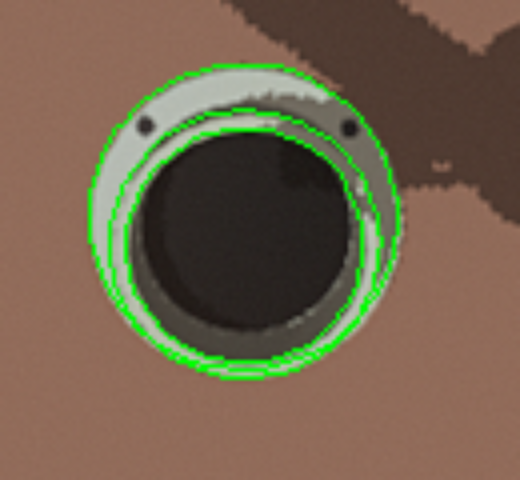

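Fit is good. The large pipe is at (394, 317) mm, and the three cameras agree within about 2 mm. Next I turn to match the large plug's wing and go over it.

Emit:
apply_moves:
  targets:
    - {"translation": [-0.27, -0.33, 0], "twist": 0, "hand": 1}
    - {"translation": [-0.27, -0.33, 0], "twist": 0, "hand": 1}
    - {"translation": [-0.27, -0.33, 0], "twist": 0, "hand": 1}
    - {"translation": [-0.27, -0.33, 0], "twist": 0, "hand": 1}
    - {"translation": [-0.27, -0.33, 0], "twist": 0, "hand": 1}
    - {"translation": [-0.27, -0.33, 0], "twist": 0, "hand": 1}
    - {"translation": [-0.27, -0.33, 0], "twist": 0, "hand": 1}
    - {"translation": [-0.27, -0.33, 0], "twist": 0, "hand": 1}

```text
time: 2.85
tool_pos: [0.4676, -0.0191, 0.2596]
tool_rot: [-0.0, 0.229, 0.973, 0.0]
contact_force: [0.5, -0.6, -0.1]
gripper_width: 1.007
grasp_force: 0.0
```

Emit:
apply_moves:
  targets:
    - {"translation": [-0.27, -0.34, 0], "twist": 0, "hand": 1}
    - {"translation": [-0.27, -0.34, 0], "twist": 0, "hand": 1}
    - {"translation": [0, 0, 0], "twist": -0.88, "hand": 1}
    - {"translation": [0, 0, 0], "twist": -0.88, "hand": 1}
    - {"translation": [0, 0, 0], "twist": -0.88, "hand": 1}
    - {"translation": [0, 0, 0], "twist": -0.88, "hand": 1}
    - {"translation": [0, 0, 0], "twist": -0.88, "hand": 1}
    - {"translation": [0, 0, 0], "twist": 0, "hand": 0.6}

```text
time: 3.65
tool_pos: [0.4854, -0.1025, 0.2594]
tool_rot: [-0.0, 0.012, 1.0, 0.0]
contact_force: [0.5, -0.4, 0.0]
gripper_width: 0.856
grasp_force: 0.0
```

```bash
python3 - <<'E'
from h import *
c=cam("wrist"); im=grab_frame("wrist"); cv2.imwrite("pics/w2.png",im[:,:,::-1])
print(plug(im,c,[.485,-.103],.06)); go([.485,-.1033,.1],178.6)
E
```

```text
(array([ 486.2, -105.4,   87.5,   88.1]), array([ 486.7, -105.9]), np.float64(1.2), 236, array([ 9.6, 38.5]))
t 3.7 tcp [ 0.4853 -0.1027  0.2594] shift [ 0.002 -0.007  1.594]
yaw 178.6 twist total -0.01 j6 -1.9
```

View pics/w2.png

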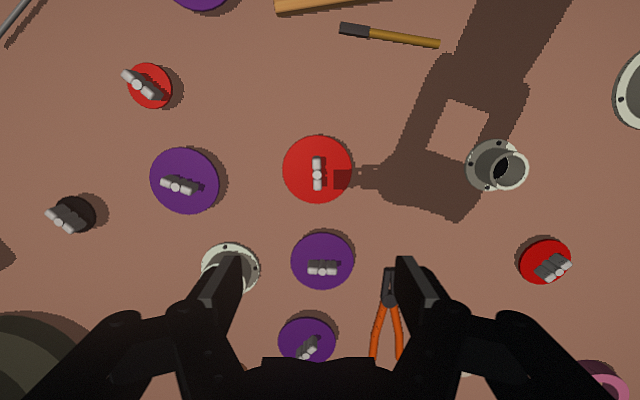

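Emit:
apply_moves:
  targets:
    - {"translation": [-0.01, -0.02, 0.4], "twist": -0.2, "hand": 0.5}
    - {"translation": [0, 0, 0.4], "twist": 0, "hand": 0.5}
    - {"translation": [0, 0, 0.4], "twist": 0, "hand": 0.5}
    - {"translation": [0, 0, 0.4], "twist": 0, "hand": 0.5}
    - {"translation": [0, 0, 0.2], "twist": 0, "hand": 0.5}
    - {"translation": [0, 0, 0.2], "twist": 0, "hand": 0.5}
    - {"translation": [0, 0, 0.1], "twist": 0, "hand": 0.5}
    - {"translation": [0, 0, 0], "twist": 0, "hand": 0.5}

```text
time: 4.5
tool_pos: [0.4849, -0.105, 0.0483]
tool_rot: [-0.002, 0.003, 1.0, 0.001]
contact_force: [-0.5, -0.1, 0.3]
gripper_width: 0.503
grasp_force: 0.0
```

Emit:
apply_moves:
  targets:
    - {"translation": [0, 0, 0], "twist": 0, "hand": 0}
    - {"translation": [0, 0, 0], "twist": 0, "hand": 0}
    - {"translation": [0, 0, 0], "twist": 0, "hand": 0}
    - {"translation": [0, 0, 0], "twist": 0, "hand": 0}
    - {"translation": [0, 0, 0], "twist": 0, "hand": 0}
    - {"translation": [0, 0, 0], "twist": 0, "hand": 0}

```text
time: 5.1
tool_pos: [0.486, -0.106, 0.0501]
tool_rot: [0.0, 0.003, 1.0, -0.0]
contact_force: [0.7, 0.6, 0.3]
gripper_width: -0.001
grasp_force: 0.0
```

```bash
python3 - <<'E'
from h import *
im=grab_frame("wrist"); s=state(); print(s["gripper_width"],s["grasp_force"],s["tool_pos"],s["contact_force"])
im2=grab_frame("top"); a=cv2.resize(im2[150:270,280:440],(640,480)); cv2.imwrite("pics/w3.png",np.vstack([im[200:],a[:390]])[:,:,::-1])
print(plug(im2,cam("top"),[.485,-.103]))
E
```

```text
0.0029143532989671355 0.0 [ 0.4859641  -0.1059837   0.05001856] [0.14023242 0.17172297 0.3825244 ]Traceback (most recent call last):
  File "<stdin>", line 4, in <module>
  File "h.py", line 24, in plug
    G=p2w(np.argwhere(g)[:,::-1],.046,c); m=G.mean(0); ev,E=np.linalg.eigh(np.cov(G.T))
  File "h.py", line 9, in p2w
    K,D,T=c; u=cv2.undistortPoints(np.float64(uv).reshape(-1,1,2),K,D)[:,0]
               ~~~~~~~~~~~~~~~~~~~^^^^^^^^^^^^^^^^^^^^^^^^^^^^^^^^^^^^
cv2.error: OpenCV(4.12.0) /io/opencv/modules/calib3d/src/undistort.dispatch.cpp:347: error: (-215:Assertion failed) CV_IS_MAT(_src) && CV_IS_MAT(_dst) && (_src->rows == 1 || _src->cols == 1) && (_dst->rows == 1 || _dst->cols == 1) && _src->cols + _src->rows - 1 == _dst->rows + _dst->cols - 1 && (CV_MAT_TYPE(_src->type) == CV_32FC2 || CV_MAT_TYPE(_src->type) == CV_64FC2) && (CV_MAT_TYPE(_dst->type) == CV_32FC2 || CV_MAT_TYPE(_dst->type) == CV_64FC2) in function 'cvUndistortPointsInternal'
```

View pics/w3.png

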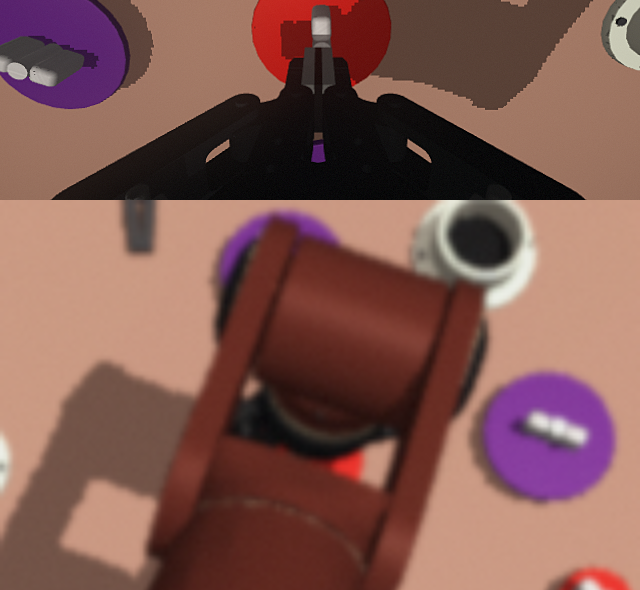

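```bash
python3 - <<'E'
from h import *
s,M=axes(); c=cam("wrist"); im=grab_frame("wrist")
v=im.copy()
for y in(-.1,-.105,-.11): pass
for dx in(-.02,.02):
  for dy in(-.0055,.0055):
    for z,col in((.048,(0,255,0)),(.022,(0,0,255))):
      p=w2p([[.486+dx,-.105+dy,z]],c)[0]; print(dx,dy,z,p.round()); cv2.circle(v,tuple(int(t) for t in p),2,col,-1)
for d in(0,.003,.022):
  for x in(-.011,.011):
    p=w2p([s["tool_pos"]+M@[x,0,d]],c)[0]; print("tool",x,d,p.round()); cv2.circle(v,tuple(int(t) for t in p),2,(255,255,0),-1)
cv2.imwrite("pics/w4.png",cv2.resize(v[190:370,220:420,::-1],None,fx=3,fy=3))
E
```

```text
-0.02 -0.0055 0.048 [312. 216.]
-0.02 -0.0055 0.022 [313. 202.]
-0.02 0.0055 0.048 [333. 215.]
-0.02 0.0055 0.022 [331. 201.]
0.02 -0.0055 0.048 [313. 281.]
0.02 -0.0055 0.022 [314. 260.]
0.02 0.0055 0.048 [332. 280.]
0.02 0.0055 0.022 [330. 259.]
tool -0.011 0 [321. 268.]
tool 0.011 0 [321. 232.]
tool -0.011 0.003 [321. 266.]
tool 0.011 0.003 [321. 230.]
tool -0.011 0.022 [320. 251.]
tool 0.011 0.022 [320. 218.]
```

View pics/w4.png

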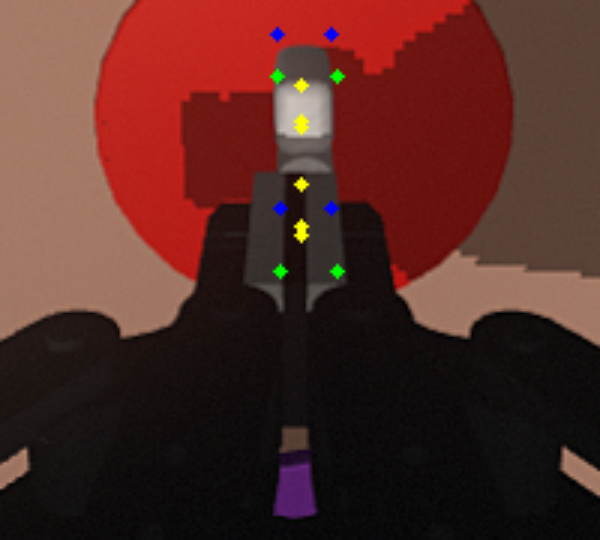

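```bash
python3 - <<'E'
from h import *
s,M=axes(); c=cam("scene"); im=grab_frame("scene")
p0=w2p([[.486,-.105,.035]],c)[0].astype(int); v=im.copy()
for q,col in (([.486,-.105,.048],(0,255,0)),(s["tool_pos"],(255,255,0)),(s["tool_pos"]+M@[0,0,.022],(0,0,255))):
    p=w2p([q],c)[0]; print(p.round(1)); 
x,y=p0; cv2.imwrite("pics/s4.png",cv2.resize(v[y-70:y+50,x-70:x+70,::-1],None,fx=5,fy=5,interpolation=cv2.INTER_CUBIC)); print(p0)
print(s["joint_pos"])
E
```

```text
[295.8 217.9]
[295.6 217.7]
[295.9 222. ]
[296 220]
[-3.64428878e-01 -8.49143586e-02  2.04503844e+00 -3.80752522e-05
  1.18145379e+00 -1.92936905e+00]
```

View pics/s4.png

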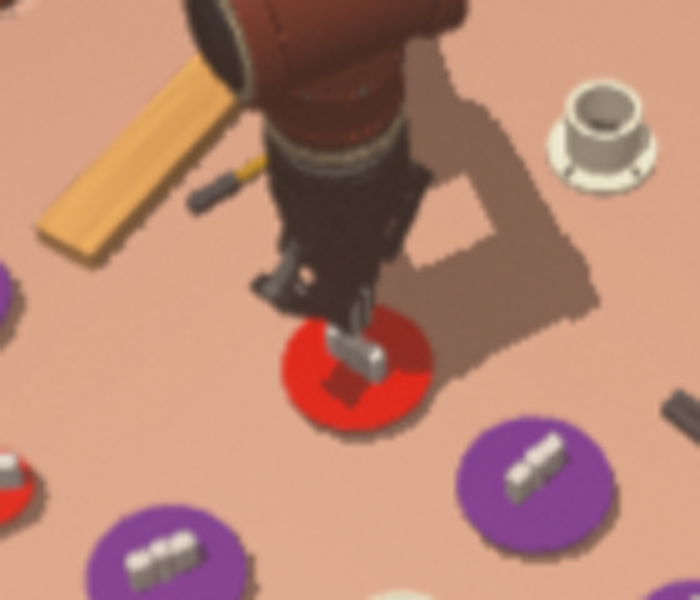

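The fingers shut above the wing: both views put the tips at or above its top, higher than the tool data says. I'll open, go 15 mm lower and try again.

Emit:
apply_moves:
  targets:
    - {"translation": [0, 0, 0], "twist": 0, "hand": 0.4}
    - {"translation": [0, 0, 0], "twist": 0, "hand": 0.4}
    - {"translation": [0, 0, 0], "twist": 0, "hand": 0.4}
    - {"translation": [0, 0, 0], "twist": 0, "hand": 0.4}
    - {"translation": [0, 0, 0.05], "twist": 0, "hand": 0.4}
    - {"translation": [0, 0, 0.05], "twist": 0, "hand": 0.4}
    - {"translation": [0, 0, 0.05], "twist": 0, "hand": 0.4}
    - {"translation": [0, 0, 0], "twist": 0, "hand": 0.4}

```text
time: 6.1
tool_pos: [0.485, -0.1056, 0.0336]
tool_rot: [-0.001, 0.003, 1.0, 0.0]
contact_force: [-0.4, 0.1, -0.9]
gripper_width: 0.405
grasp_force: 0.0
```

Emit:
apply_moves:
  targets:
    - {"translation": [0, 0, 0], "twist": 0, "hand": 0}
    - {"translation": [0, 0, 0], "twist": 0, "hand": 0}
    - {"translation": [0, 0, 0], "twist": 0, "hand": 0}
    - {"translation": [0, 0, 0], "twist": 0, "hand": 0}
    - {"translation": [0, 0, 0], "twist": 0, "hand": 0}

```text
time: 6.6
tool_pos: [0.4861, -0.106, 0.0351]
tool_rot: [0.0, 0.003, 1.0, -0.0]
contact_force: [-0.1, -0.2, 1.2]
gripper_width: -0.001
grasp_force: 0.0
```

```bash
python3 - <<'E'
from h import *
a=grab_frame("wrist"); b=grab_frame("scene"); x,y=296,220
A=cv2.resize(a[190:370,220:420],(600,540))[:300]; B=cv2.resize(b[y-40:y+20,x-60:x+60],(600,300),interpolation=cv2.INTER_CUBIC)
cv2.imwrite("pics/s5.png",np.vstack([A,B])[:,:,::-1])
E
```

```text
(no output)
```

View pics/s5.png

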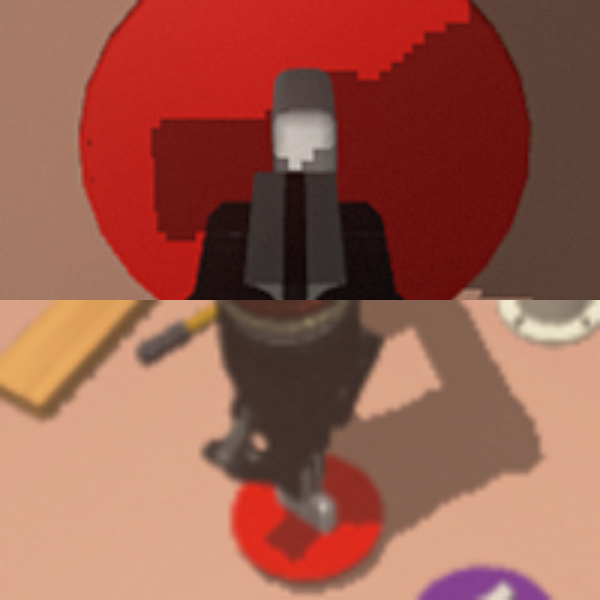

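Emit:
apply_moves:
  targets:
    - {"translation": [0, 0, 0], "twist": 0, "hand": 0.4}
    - {"translation": [0, 0, 0], "twist": 0, "hand": 0.4}
    - {"translation": [0, 0, 0], "twist": 0, "hand": 0.4}
    - {"translation": [0, 0, 0], "twist": 0, "hand": 0.4}
    - {"translation": [0, 0, 0.04], "twist": 0, "hand": 0.4}
    - {"translation": [0, 0, 0.04], "twist": 0, "hand": 0.4}
    - {"translation": [0, 0, 0.04], "twist": 0, "hand": 0.4}
    - {"translation": [0, 0, 0], "twist": 0, "hand": 0.4}

```text
time: 7.5
tool_pos: [0.4852, -0.1056, 0.0218]
tool_rot: [-0.001, 0.003, 1.0, 0.0]
contact_force: [-0.3, 0.3, -0.2]
gripper_width: 0.401
grasp_force: 0.0
```

Emit:
apply_moves:
  targets:
    - {"translation": [0, 0, 0], "twist": 0, "hand": 0}
    - {"translation": [0, 0, 0], "twist": 0, "hand": 0}
    - {"translation": [0, 0, 0], "twist": 0, "hand": 0}
    - {"translation": [0, 0, 0], "twist": 0, "hand": 0}
    - {"translation": [0, 0, 0], "twist": 0, "hand": 0}

```text
time: 8.0
tool_pos: [0.486, -0.1059, 0.023]
tool_rot: [0.0, 0.003, 1.0, 0.0]
contact_force: [0.1, 0.6, 0.1]
gripper_width: 0.105
grasp_force: 59.5
```

It grips now. I'll go 8 mm deeper for a sturdier hold; by the evidence the tips stay above the flange.

Emit:
apply_moves:
  targets:
    - {"translation": [0, 0, 0], "twist": 0, "hand": 0.4}
    - {"translation": [0, 0, 0], "twist": 0, "hand": 0.4}
    - {"translation": [0, 0, 0], "twist": 0, "hand": 0.4}
    - {"translation": [0, 0, 0], "twist": 0, "hand": 0.4}
    - {"translation": [0, 0, 0.04], "twist": 0, "hand": 0.4}
    - {"translation": [0, 0, 0.04], "twist": 0, "hand": 0.4}
    - {"translation": [0, 0, 0], "twist": 0, "hand": 0.4}
    - {"translation": [0, 0, 0], "twist": 0, "hand": 0.4}

```text
time: 8.8
tool_pos: [0.4857, -0.1059, 0.0145]
tool_rot: [-0.0, 0.003, 1.0, 0.0]
contact_force: [-0.1, -0.5, -0.1]
gripper_width: 0.402
grasp_force: 0.0
```

Emit:
apply_moves:
  targets:
    - {"translation": [0, 0, 0], "twist": 0, "hand": 0}
    - {"translation": [0, 0, 0], "twist": 0, "hand": 0}
    - {"translation": [0, 0, 0], "twist": 0, "hand": 0}
    - {"translation": [0, 0, 0], "twist": 0, "hand": 0}
    - {"translation": [0, 0, 0], "twist": 0, "hand": 0}
    - {"translation": [0, 0, 0], "twist": 0, "hand": 0}

```text
time: 9.4
tool_pos: [0.4861, -0.1059, 0.0151]
tool_rot: [0.0, 0.003, 1.0, -0.0]
contact_force: [0.5, 0.6, 0.7]
gripper_width: 0.111
grasp_force: 59.6
```

```bash
python3 - <<'E'
from h import *
c=cam("wrist"); a=grab_frame("wrist"); b=grab_frame("scene"); x,y=296,220
A=cv2.resize(a[190:370,220:420],(600,540))[:300]; B=cv2.resize(b[y-40:y+20,x-60:x+60],(600,300),interpolation=cv2.INTER_CUBIC)
cv2.imwrite("pics/s6.png",np.vstack([A,B])[:,:,::-1]); s=state(); print(s["tool_pos"],s["contact_force"])
go([.394,.3175,.15])
E
```

```text
[ 0.48615159 -0.1059668   0.01508857] [1.14965394 0.8499097  0.09719106]
t 9.5 tcp [ 0.4862 -0.106   0.0151] shift [ 0.945  4.229 -1.35 ]
```

View pics/s6.png

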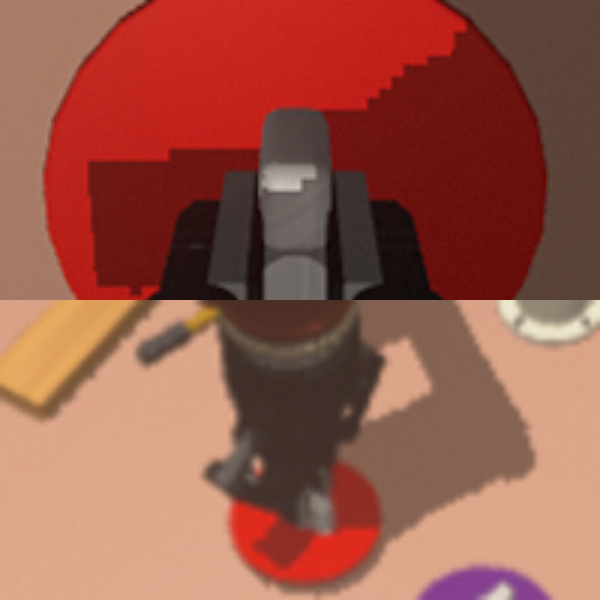

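Good hold: the pads straddle the wing. Now I lift it and carry it to the large pipe.

Emit:
apply_moves:
  targets:
    - {"translation": [0, 0, -0.1], "twist": 0, "hand": 0}
    - {"translation": [0, 0, -0.3], "twist": 0, "hand": 0}
    - {"translation": [0, 0, -0.4], "twist": 0, "hand": 0}
    - {"translation": [0, 0, -0.4], "twist": 0, "hand": 0}
    - {"translation": [0.09, 0.4, -0.1], "twist": 0, "hand": 0}
    - {"translation": [0.09, 0.42, 0], "twist": 0, "hand": 0}
    - {"translation": [0.09, 0.42, 0], "twist": 0, "hand": 0}
    - {"translation": [0.09, 0.42, 0], "twist": 0, "hand": 0}

```text
time: 10.3
tool_pos: [0.45, 0.0615, 0.1453]
tool_rot: [0.0, 0.003, 1.0, -0.0]
contact_force: [-0.4, 0.1, -3.2]
gripper_width: 0.113
grasp_force: 59.5
```

Emit:
apply_moves:
  targets:
    - {"translation": [0.1, 0.42, 0], "twist": 0, "hand": 0}
    - {"translation": [0.1, 0.42, 0], "twist": 0, "hand": 0}
    - {"translation": [0.1, 0.42, 0], "twist": 0, "hand": 0}
    - {"translation": [0.1, 0.42, 0], "twist": 0, "hand": 0}
    - {"translation": [0.1, 0.42, 0], "twist": 0, "hand": 0}
    - {"translation": [0.1, 0.42, 0], "twist": 0, "hand": 0}
    - {"translation": [0, 0, 0], "twist": 0, "hand": 0}
    - {"translation": [0, 0, 0], "twist": 0, "hand": 0}

```text
time: 11.1
tool_pos: [0.3916, 0.313, 0.1448]
tool_rot: [-0.0, 0.002, 1.0, -0.001]
contact_force: [-0.5, -0.3, -2.2]
gripper_width: 0.105
grasp_force: 59.7
```

```bash
python3 - <<'E'
from h import *
c=cam("wrist"); a=grab_frame("wrist"); cv2.imwrite("pics/w7.png",a[:,:,::-1]); s=state(); print(s["gripper_width"],s["grasp_force"])
go([.394,.3175,.0441]); print("pipe", fitpipe("wrist","large",[.394,.3175],a,c))
# plug in hand: flange top is 26+ below wing top; at tcp z - (0.0151-0.022)
print(plug.__name__, s["tool_pos"])
hsv=cv2.cvtColor(a,cv2.COLOR_RGB2HSV); h,S,v=cv2.split(hsv); red=((h<6)|(h>174))&(S>190)&(v>60)
red[:, :150]=0; red[:,490:]=0
p=p2w(np.argwhere(red)[:,::-1],s["tool_pos"][2]+.0069,c); print(p.min(0),p.max(0))
E
```

```text
0.10902053889411831 59.692402482032776
t 11.15 tcp [0.392  0.3123 0.1448] shift [-0.02   0.053  1.006]
pipe (array([394.9, 315.8]), np.float64(-68.1))
plug [0.39200043 0.31228392 0.1447518 ]
[0.34796861 0.2672286 ] [0.43670555 0.35579278]
```

View pics/w7.png

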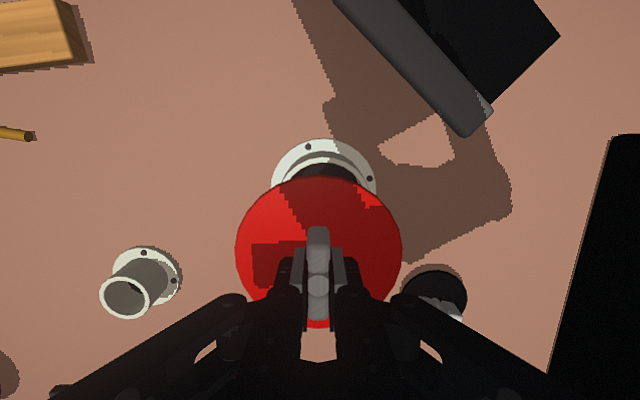

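The plug sits centred in the grip: flange centre (392, 311.5) mm, 89 mm across. It only needs a 5 mm shift, then it can go down.

Emit:
apply_moves:
  targets:
    - {"translation": [-0.02, 0.05, 0], "twist": 0, "hand": 0}
    - {"translation": [0, 0, 0.3], "twist": 0, "hand": 0}
    - {"translation": [0, 0, 0.3], "twist": 0, "hand": 0}
    - {"translation": [0, 0, 0.15], "twist": 0, "hand": 0}
    - {"translation": [0, 0, 0.1], "twist": 0, "hand": 0}
    - {"translation": [0, 0, 0.07], "twist": 0, "hand": 0}
    - {"translation": [0, 0, 0.06], "twist": 0, "hand": 0}
    - {"translation": [0, 0, 0], "twist": 0, "hand": 0}

```text
time: 11.95
tool_pos: [0.3946, 0.3176, 0.0469]
tool_rot: [-0.0, 0.003, 1.0, -0.0]
contact_force: [0.5, -0.3, -2.7]
gripper_width: 0.114
grasp_force: 59.7
```

```bash
python3 - <<'E'
from h import *
go([.394,.3175,.0441]); s=state(); print(s["contact_force"],s["ft_torque"],s["gripper_width"])
E
```

```text
t 11.95 tcp [0.3946 0.3176 0.0469] shift [ 0.006 -0.001  0.028]
[ 0.51097711 -0.34325059 -2.67260109] [-0.04625461 -0.01425496  0.05942736] 0.11365279229954975
```

Emit:
apply_moves:
  targets:
    - {"translation": [0, 0, 0.02], "twist": 0, "hand": 0}
    - {"translation": [0, 0, 0], "twist": 0, "hand": 0}
    - {"translation": [0, 0, 0], "twist": 0, "hand": 0.35}
    - {"translation": [0, 0, 0], "twist": 0, "hand": 0.35}
    - {"translation": [0, 0, 0], "twist": 0, "hand": 0.35}
    - {"translation": [0, 0, -0.1], "twist": 0, "hand": 0.35}
    - {"translation": [0, 0, -0.4], "twist": 0, "hand": 0.35}
    - {"translation": [0, 0, -0.4], "twist": 0, "hand": 0.35}

```text
time: 12.75
tool_pos: [0.3936, 0.3171, 0.1356]
tool_rot: [-0.001, 0.003, 1.0, -0.001]
contact_force: [0.4, -0.1, -0.1]
gripper_width: 0.349
grasp_force: 0.0
```

Emit:
apply_moves:
  targets:
    - {"translation": [0, 0, -0.4], "twist": 0, "hand": 0.5}
    - {"translation": [0, 0, -0.4], "twist": 0, "hand": 0.5}
    - {"translation": [0, 0, 0], "twist": 0, "hand": 0.5}
    - {"translation": [0, 0, 0], "twist": 0, "hand": 0.5}

```text
time: 13.15
tool_pos: [0.3952, 0.3181, 0.2172]
tool_rot: [0.002, 0.003, 1.0, 0.001]
contact_force: [1.2, -0.1, -1.3]
gripper_width: 0.503
grasp_force: 0.0
```

```bash
cat >> h.py <<'E'
def seated(im,c,xy,z=.051,r=.06):
    h,S,v=cv2.split(cv2.cvtColor(im,cv2.COLOR_RGB2HSV)); yy,xx=np.mgrid[:400,:640]
    W=p2w(np.c_[xx.ravel(),yy.ravel()],z,c); m=(((h<6)|(h>174))&(S>190)&(v>60)).ravel()&(np.hypot(*(W-xy).T)<r)
    hull=cv2.convexHull(W[m].astype(np.float32)*1000); return cv2.minEnclosingCircle(hull),cv2.minAreaRect(hull)
E
python3 - <<'E'
from h import *
a=grab_frame("wrist"); print(seated(a,cam("wrist"),[.394,.3175])); cv2.imwrite("pics/w8.png",a[:,:,::-1])
b=grab_frame("wrist"); c=cam("wrist")
print(plug(a,c,[.623,.213],.06)); go([.6235,.2133,.25],136.6)
t=grab_frame("top"); ct=cam("top"); print(seated(t,ct,[.394,.3175])); print(plug(t,ct,[.623,.213]))
E
```

```text
(((393.34527587890625, 315.5830078125), 44.08877182006836), ((393.43902587890625, 315.4918212890625), (87.16436767578125, 87.27227020263672), 54.02162170410156))Traceback (most recent call last):
  File "<stdin>", line 4, in <module>
  File "h.py", line 24, in plug
    G=p2w(np.argwhere(g)[:,::-1],.046,c); m=G.mean(0); ev,E=np.linalg.eigh(np.cov(G.T))
  File "h.py", line 9, in p2w
    K,D,T=c; u=cv2.undistortPoints(np.float64(uv).reshape(-1,1,2),K,D)[:,0]
               ~~~~~~~~~~~~~~~~~~~^^^^^^^^^^^^^^^^^^^^^^^^^^^^^^^^^^^^
cv2.error: OpenCV(4.12.0) /io/opencv/modules/calib3d/src/undistort.dispatch.cpp:347: error: (-215:Assertion failed) CV_IS_MAT(_src) && CV_IS_MAT(_dst) && (_src->rows == 1 || _src->cols == 1) && (_dst->rows == 1 || _dst->cols == 1) && _src->cols + _src->rows - 1 == _dst->rows + _dst->cols - 1 && (CV_MAT_TYPE(_src->type) == CV_32FC2 || CV_MAT_TYPE(_src->type) == CV_64FC2) && (CV_MAT_TYPE(_dst->type) == CV_32FC2 || CV_MAT_TYPE(_dst->type) == CV_64FC2) in function 'cvUndistortPointsInternal'
```

View pics/w8.png

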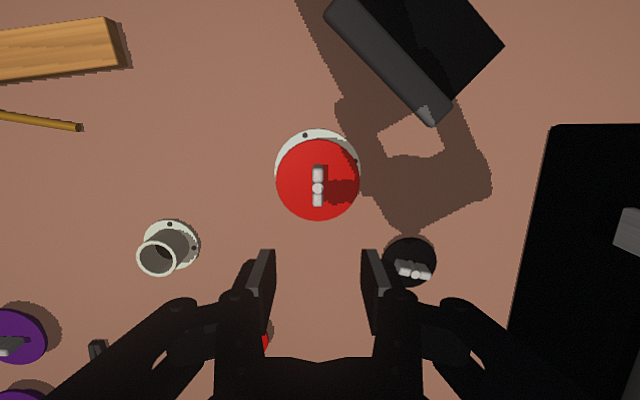

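The large plug is seated: flange at (318,180), about 1.5 mm off the pipe axis. On to the medium plug.

```bash
python3 - <<'E'
from h import *
go([.6235,.2133,.22],136.6)
E
```

```text
t 13.25 tcp [0.3938 0.3172 0.2139] shift [-2.303 -1.026 -0.064]
yaw 179.7 twist total 7.52 j6 -1.03
```

Emit:
apply_moves:
  targets:
    - {"translation": [-0.38, -0.17, 0], "twist": 0, "hand": 0.5}
    - {"translation": [-0.38, -0.17, 0], "twist": 0, "hand": 0.5}
    - {"translation": [-0.38, -0.17, 0], "twist": 0, "hand": 0.5}
    - {"translation": [-0.38, -0.17, 0], "twist": 0, "hand": 0.5}
    - {"translation": [-0.38, -0.17, 0], "twist": 0, "hand": 0.5}
    - {"translation": [-0.38, -0.17, 0], "twist": 0, "hand": 0.5}
    - {"translation": [0, 0, 0], "twist": 0.9, "hand": 0.5}
    - {"translation": [0, 0, 0], "twist": 0.9, "hand": 0.5}

```text
time: 14.05
tool_pos: [0.6217, 0.213, 0.2115]
tool_rot: [-0.003, 0.096, 0.995, -0.001]
contact_force: [0.5, -0.0, -0.6]
gripper_width: 0.5
grasp_force: 0.0
```

Emit:
apply_moves:
  targets:
    - {"translation": [0, 0, 0], "twist": 1, "hand": 0.5}
    - {"translation": [0, 0, 0], "twist": 1, "hand": 0.5}
    - {"translation": [0, 0, 0], "twist": 1, "hand": 0.5}
    - {"translation": [0, 0, 0], "twist": 1, "hand": 0.5}
    - {"translation": [0, 0, 0], "twist": 1, "hand": 0.5}
    - {"translation": [0, 0, 0], "twist": 0.7, "hand": 0.5}
    - {"translation": [0, 0, 0], "twist": 0, "hand": 0.5}
    - {"translation": [0, 0, 0], "twist": 0, "hand": 0.5}

```text
time: 14.85
tool_pos: [0.6211, 0.2141, 0.2131]
tool_rot: [-0.001, 0.368, 0.93, -0.001]
contact_force: [0.9, 0.5, 0.3]
gripper_width: 0.501
grasp_force: 0.0
```

```bash
python3 - <<'E'
from h import *
c=cam("wrist"); a=grab_frame("wrist"); r=plug(a,c,[.6235,.2133],.05); print(r)
print("tool-frame wing angle deg about"); go([r[1][0]/1000,r[1][1]/1000,.015],r[2])
print("small pipe",fitpipe("wrist","small",Q["small"],a,c))
E
```

```text
(array([625.2, 212.3,  67.9,  67.9]), array([625.3, 211.9]), np.float64(136.2), 300, array([ 9.8, 38.7]))
tool-frame wing angle deg about
t 14.9 tcp [0.6213 0.2141 0.2136] shift [-0.047  0.015  1.986]
yaw 136.8 twist total 0.1 j6 -0.6
small pipe (array([488.6, 126.7]), np.float64(-153.4))
```

Emit:
apply_moves:
  targets:
    - {"translation": [-0.04, 0.01, 0.4], "twist": 0.1, "hand": 0.45}
    - {"translation": [0, 0, 0.4], "twist": 0, "hand": 0.45}
    - {"translation": [0, 0, 0.4], "twist": 0, "hand": 0.45}
    - {"translation": [0, 0, 0.3], "twist": 0, "hand": 0.45}
    - {"translation": [0, 0, 0.25], "twist": 0, "hand": 0.45}
    - {"translation": [0, 0, 0.15], "twist": 0, "hand": 0.45}
    - {"translation": [0, 0, 0.08], "twist": 0, "hand": 0.45}
    - {"translation": [0, 0, 0], "twist": 0, "hand": 0.45}

```text
time: 15.7
tool_pos: [0.625, 0.2121, 0.0161]
tool_rot: [-0.001, 0.373, 0.928, -0.0]
contact_force: [-0.2, -0.3, 0.1]
gripper_width: 0.451
grasp_force: 0.0
```

Emit:
apply_moves:
  targets:
    - {"translation": [0, 0, 0], "twist": 0, "hand": 0}
    - {"translation": [0, 0, 0], "twist": 0, "hand": 0}
    - {"translation": [0, 0, 0], "twist": 0, "hand": 0}
    - {"translation": [0, 0, 0], "twist": 0, "hand": 0}
    - {"translation": [0, 0, 0], "twist": 0, "hand": 0}
    - {"translation": [0, 0, 0], "twist": 0, "hand": 0}

```text
time: 16.3
tool_pos: [0.6269, 0.2126, 0.0191]
tool_rot: [0.001, 0.374, 0.928, 0.001]
contact_force: [-0.6, -0.3, 5.6]
gripper_width: 0.109
grasp_force: 60.3
```

```bash
python3 - <<'E'
from h import *
go([.6345,-.235,.16])
E
```

```text
t 16.3 tcp [0.6269 0.2126 0.0191] shift [-3.16  -3.17  -1.412]
```

Emit:
apply_moves:
  targets:
    - {"translation": [0, 0, -0.1], "twist": 0, "hand": 0}
    - {"translation": [0, 0, -0.3], "twist": 0, "hand": 0}
    - {"translation": [0, 0, -0.4], "twist": 0, "hand": 0}
    - {"translation": [0, 0, -0.4], "twist": 0, "hand": 0}
    - {"translation": [-0.2, -0.2, -0.2], "twist": 0, "hand": 0}
    - {"translation": [-0.3, -0.3, 0], "twist": 0, "hand": 0}
    - {"translation": [-0.3, -0.3, 0], "twist": 0, "hand": 0}
    - {"translation": [-0.3, -0.3, 0], "twist": 0, "hand": 0}

```text
time: 17.1
tool_pos: [0.6278, 0.0555, 0.157]
tool_rot: [-0.0, 0.373, 0.928, -0.0]
contact_force: [0.5, -0.5, -2.8]
gripper_width: 0.109
grasp_force: 59.5
```

Emit:
apply_moves:
  targets:
    - {"translation": [-0.3, -0.3, 0], "twist": 0, "hand": 0}
    - {"translation": [-0.3, -0.3, 0], "twist": 0, "hand": 0}
    - {"translation": [-0.3, -0.3, 0], "twist": 0, "hand": 0}
    - {"translation": [-0.3, -0.3, 0], "twist": 0, "hand": 0}
    - {"translation": [-0.3, -0.3, 0], "twist": 0, "hand": 0}
    - {"translation": [-0.3, -0.3, 0], "twist": 0, "hand": 0}
    - {"translation": [0, 0, 0], "twist": 0, "hand": 0}
    - {"translation": [0, 0, 0], "twist": 0, "hand": 0}

```text
time: 17.9
tool_pos: [0.6328, -0.1984, 0.1564]
tool_rot: [-0.001, 0.375, 0.927, 0.0]
contact_force: [-0.0, -0.5, -2.2]
gripper_width: 0.107
grasp_force: 59.5
```

```bash
cat >> h.py <<'E'
def held(im,c,g):
    s=state(); return seated(im,c,s["tool_pos"][:2],s["tool_pos"][2]-g+.022,.055)
E
python3 - <<'E'
from h import *
c=cam("wrist"); a=grab_frame("wrist"); cv2.imwrite("pics/w9.png",a[:,:,::-1]); print(held(a,c,.0191)); s=state(); print(s["gripper_width"],s["grasp_force"],s["contact_force"])
go([.6345,-.235,.0481])
E
```

```text
(((631.3765258789062, -198.7415771484375), 34.97504806518555), ((627.3134155273438, -194.53929138183594), (68.13507080078125, 57.753604888916016), 45.99637222290039))
0.10132524064940349 59.494192600250244 [ 0.93973751 -0.26812482 -2.1726993 ]
t 17.95 tcp [ 0.6329 -0.1973  0.1564] shift [-0.274 -0.261  1.083]
```

View pics/w9.png

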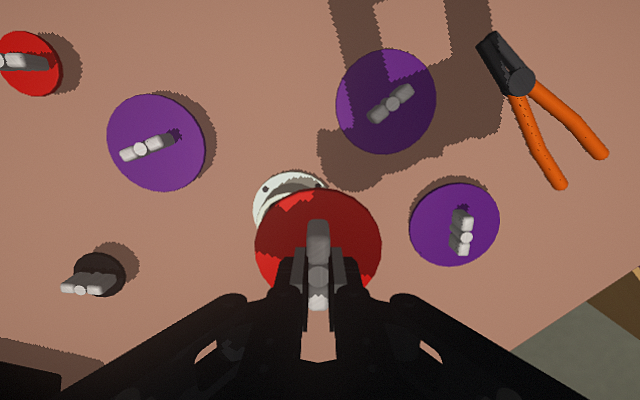

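Emit:
apply_moves:
  targets:
    - {"translation": [-0.28, -0.26, 0], "twist": 0, "hand": 0}
    - {"translation": [0, 0, 0.3], "twist": 0, "hand": 0}
    - {"translation": [0, 0, 0.3], "twist": 0, "hand": 0}
    - {"translation": [0, 0, 0.18], "twist": 0, "hand": 0}
    - {"translation": [0, 0, 0.12], "twist": 0, "hand": 0}
    - {"translation": [0, 0, 0.08], "twist": 0, "hand": 0}
    - {"translation": [0, 0, 0.06], "twist": 0, "hand": 0}
    - {"translation": [0, 0, 0], "twist": 0, "hand": 0}

```text
time: 18.75
tool_pos: [0.6357, -0.2357, 0.0529]
tool_rot: [0.0, 0.373, 0.928, -0.0]
contact_force: [0.1, -0.4, -1.9]
gripper_width: 0.107
grasp_force: 59.5
```

```bash
python3 - <<'E'
from h import *
go([.6355,-.2353,.0481]); s=state(); print(s["contact_force"],s["ft_torque"],s["gripper_width"])
E
```

```text
t 18.75 tcp [ 0.6357 -0.2357  0.0529] shift [0.005 0.001 0.048]
[ 0.05436957 -0.41229867 -1.8513193 ] [-0.03026888  0.02201166  0.03660452] 0.10701203598675496
```

Emit:
apply_moves:
  targets:
    - {"translation": [0, 0, 0.03], "twist": 0, "hand": 0}
    - {"translation": [0, 0, 0.01], "twist": 0, "hand": 0}
    - {"translation": [0, 0, 0], "twist": 0, "hand": 0}
    - {"translation": [0, 0, 0], "twist": 0, "hand": 0.35}
    - {"translation": [0, 0, 0], "twist": 0, "hand": 0.35}
    - {"translation": [0, 0, 0], "twist": 0, "hand": 0.35}
    - {"translation": [0, 0, -0.1], "twist": 0, "hand": 0.35}
    - {"translation": [0, 0, -0.4], "twist": 0, "hand": 0.35}

```text
time: 19.55
tool_pos: [0.6321, -0.2343, 0.0941]
tool_rot: [-0.005, 0.374, 0.928, 0.0]
contact_force: [0.1, -0.2, -0.3]
gripper_width: 0.352
grasp_force: 0.0
```

Emit:
apply_moves:
  targets:
    - {"translation": [0, 0, -0.4], "twist": 0, "hand": 0.45}
    - {"translation": [0, 0, -0.4], "twist": 0, "hand": 0.45}
    - {"translation": [0, 0, -0.4], "twist": 0, "hand": 0.45}
    - {"translation": [0, 0, 0], "twist": 0, "hand": 0.45}
    - {"translation": [0, 0, 0], "twist": 0, "hand": 0.45}

```text
time: 20.05
tool_pos: [0.6365, -0.2364, 0.2218]
tool_rot: [0.002, 0.374, 0.928, -0.0]
contact_force: [0.4, 0.3, -0.8]
gripper_width: 0.443
grasp_force: 0.0
```

```bash
python3 - <<'E'
from h import *
c=cam("wrist"); a=grab_frame("wrist"); cv2.imwrite("pics/w10.png",a[:,:,::-1]); print(seated(a,c,[.635,-.2355]))
print(plug(a,c,[.382,-.3],.04)); go([.382,-.3005,.22],48.5)
E
```

```text
(((634.4154663085938, -236.2327880859375), 34.31114196777344), ((634.5087890625, -236.17431640625), (67.48658752441406, 68.076416015625), 28.782241821289062))
(array([ 381.4, -300.7,   49.1,   50.2]), array([ 383. , -298.7]), np.float64(46.3), 331, array([ 9.8, 30.3]))
t 20.1 tcp [ 0.6355 -0.2359  0.2192] shift [ 1.38  -2.223 -0.008]
yaw 136.1 twist total 15.29 j6 -1.27
```

View pics/w10.png

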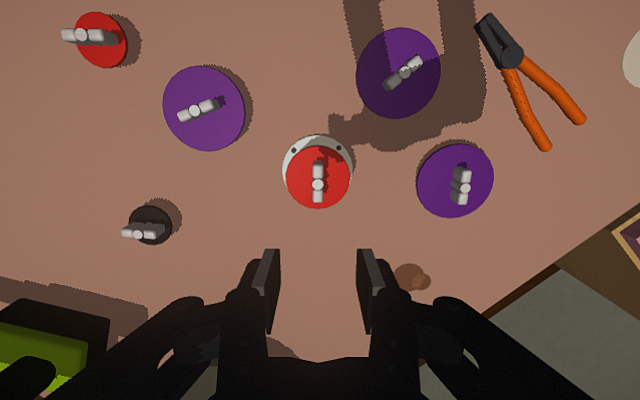

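The medium plug is seated: flange at (318,177), and the pipe fit from the top view agrees within about 1 mm. Now the small one.

Emit:
apply_moves:
  targets:
    - {"translation": [0.2, -0.32, 0], "twist": 0, "hand": 0.45}
    - {"translation": [0.2, -0.32, 0], "twist": 0, "hand": 0.45}
    - {"translation": [0.2, -0.32, 0], "twist": 0, "hand": 0.45}
    - {"translation": [0.2, -0.32, 0], "twist": 0, "hand": 0.45}
    - {"translation": [0.2, -0.32, 0], "twist": 0, "hand": 0.45}
    - {"translation": [0.2, -0.32, 0], "twist": 0, "hand": 0.45}
    - {"translation": [0.18, -0.3, 0], "twist": 0, "hand": 0.45}
    - {"translation": [0, 0, 0], "twist": 0, "hand": 0.45}

```text
time: 20.9
tool_pos: [0.3788, -0.3002, 0.2165]
tool_rot: [-0.002, 0.375, 0.927, 0.0]
contact_force: [1.3, -0.1, 0.3]
gripper_width: 0.453
grasp_force: 0.0
```

Emit:
apply_moves:
  targets:
    - {"translation": [0, 0, 0], "twist": 1, "hand": 0.45}
    - {"translation": [0, 0, 0], "twist": 1, "hand": 0.45}
    - {"translation": [0, 0, 0], "twist": 1, "hand": 0.45}
    - {"translation": [0, 0, 0], "twist": 1, "hand": 0.45}
    - {"translation": [0, 0, 0], "twist": 1, "hand": 0.45}
    - {"translation": [0, 0, 0], "twist": 1, "hand": 0.45}
    - {"translation": [0, 0, 0], "twist": 1, "hand": 0.45}
    - {"translation": [0, 0, 0], "twist": 1, "hand": 0.45}

```text
time: 21.7
tool_pos: [0.3822, -0.2994, 0.2169]
tool_rot: [-0.002, 0.707, 0.708, 0.0]
contact_force: [-0.1, -0.2, 0.0]
gripper_width: 0.451
grasp_force: 0.0
```

Emit:
apply_moves:
  targets:
    - {"translation": [0, 0, 0], "twist": 1, "hand": 0.45}
    - {"translation": [0, 0, 0], "twist": 1, "hand": 0.45}
    - {"translation": [0, 0, 0], "twist": 1, "hand": 0.45}
    - {"translation": [0, 0, 0], "twist": 1, "hand": 0.45}
    - {"translation": [0, 0, 0], "twist": 1, "hand": 0.45}
    - {"translation": [0, 0, 0], "twist": 1, "hand": 0.45}
    - {"translation": [0, 0, 0], "twist": 1, "hand": 0.45}
    - {"translation": [0, 0, 0], "twist": 0.3, "hand": 0.45}

```text
time: 22.5
tool_pos: [0.3822, -0.2994, 0.2169]
tool_rot: [-0.002, 0.912, 0.41, -0.0]
contact_force: [0.9, 0.4, 0.7]
gripper_width: 0.451
grasp_force: 0.0
```

Emit:
apply_moves:
  targets:
    - {"translation": [0, 0, 0], "twist": 0, "hand": 0.45}
    - {"translation": [0, 0, 0], "twist": 0, "hand": 0.45}

```text
time: 22.7
tool_pos: [0.3822, -0.2997, 0.2177]
tool_rot: [-0.001, 0.912, 0.411, -0.0]
contact_force: [-0.0, 0.0, -0.3]
gripper_width: 0.448
grasp_force: 0.0
```

```bash
python3 - <<'E'
from h import *
c=cam("wrist"); a=grab_frame("wrist"); r=plug(a,c,[.382,-.3],.04); print(r)
go([r[1][0]/1000,r[1][1]/1000,.0155],r[2])
E
```

```text
(array([ 381.6, -300.8,   49. ,   50.2]), array([ 380.6, -301.9]), np.float64(46.2), 294, array([ 9.5, 39.1]))
t 22.75 tcp [ 0.3823 -0.2999  0.218 ] shift [-0.027  0.004  2.025]
yaw 48.5 twist total 0.4 j6 -0.09
```

Emit:
apply_moves:
  targets:
    - {"translation": [-0.015, 0, 0.4], "twist": 0.25, "hand": 0.45}
    - {"translation": [0, 0, 0.4], "twist": 0, "hand": 0.45}
    - {"translation": [0, 0, 0.4], "twist": 0, "hand": 0.45}
    - {"translation": [0, 0, 0.3], "twist": 0, "hand": 0.45}
    - {"translation": [0, 0, 0.27], "twist": 0, "hand": 0.45}
    - {"translation": [0, 0, 0.15], "twist": 0, "hand": 0.45}
    - {"translation": [0, 0, 0.09], "twist": 0, "hand": 0.45}
    - {"translation": [0, 0, 0], "twist": 0, "hand": 0.45}

```text
time: 23.55
tool_pos: [0.3806, -0.3006, 0.0166]
tool_rot: [-0.001, 0.917, 0.399, -0.0]
contact_force: [-0.9, -0.3, 0.4]
gripper_width: 0.455
grasp_force: 0.0
```

Emit:
apply_moves:
  targets:
    - {"translation": [0, 0, 0], "twist": 0, "hand": 0}
    - {"translation": [0, 0, 0], "twist": 0, "hand": 0}
    - {"translation": [0, 0, 0], "twist": 0, "hand": 0}
    - {"translation": [0, 0, 0], "twist": 0, "hand": 0}
    - {"translation": [0, 0, 0], "twist": 0, "hand": 0}
    - {"translation": [0, 0, 0], "twist": 0, "hand": 0}

```text
time: 24.15
tool_pos: [0.382, -0.3022, 0.0192]
tool_rot: [0.001, 0.917, 0.399, 0.0]
contact_force: [-1.0, 0.1, 6.2]
gripper_width: 0.11
grasp_force: 60.4
```

```bash
python3 - <<'E'
from h import *
go([.488,.127,.16])
E
```

```text
t 24.15 tcp [ 0.382  -0.3022  0.0192] shift [ 3.863 -2.147 -1.414]
```

Emit:
apply_moves:
  targets:
    - {"translation": [0, 0, -0.1], "twist": 0, "hand": 0}
    - {"translation": [0, 0, -0.3], "twist": 0, "hand": 0}
    - {"translation": [0, 0, -0.4], "twist": 0, "hand": 0}
    - {"translation": [0, 0, -0.4], "twist": 0, "hand": 0}
    - {"translation": [0.3, -0.17, -0.2], "twist": 0, "hand": 0}
    - {"translation": [0.36, -0.2, 0], "twist": 0, "hand": 0}
    - {"translation": [0.36, -0.2, 0], "twist": 0, "hand": 0}
    - {"translation": [0.36, -0.2, 0], "twist": 0, "hand": 0}

```text
time: 24.95
tool_pos: [0.4187, -0.1464, 0.1581]
tool_rot: [-0.0, 0.917, 0.399, 0.0]
contact_force: [0.7, -0.4, -0.9]
gripper_width: 0.112
grasp_force: 59.6
```

Emit:
apply_moves:
  targets:
    - {"translation": [0.36, -0.2, 0], "twist": 0, "hand": 0}
    - {"translation": [0.36, -0.2, 0], "twist": 0, "hand": 0}
    - {"translation": [0.36, -0.2, 0], "twist": 0, "hand": 0}
    - {"translation": [0.36, -0.2, 0], "twist": 0, "hand": 0}
    - {"translation": [0.36, -0.2, 0], "twist": 0, "hand": 0}
    - {"translation": [0.36, -0.2, 0], "twist": 0, "hand": 0}
    - {"translation": [0.2, -0.1, 0], "twist": 0, "hand": 0}
    - {"translation": [0, 0, 0], "twist": 0, "hand": 0}

```text
time: 25.75
tool_pos: [0.4844, 0.1156, 0.1577]
tool_rot: [-0.0, 0.916, 0.401, -0.0]
contact_force: [0.5, 0.2, -1.6]
gripper_width: 0.107
grasp_force: 59.6
```

```bash
python3 - <<'E'
from h import *
c=cam("wrist"); a=grab_frame("wrist"); print(held(a,c,.0192)); s=state(); print(s["gripper_width"],s["grasp_force"],s["contact_force"])
go([.488,.127,.0482]); cv2.imwrite("pics/w11.png",a[:,:,::-1])
E
```

```text
(((485.3838195800781, 115.39488983154297), 25.67252540588379), ((489.9662170410156, 120.72599029541016), (36.847469329833984, 50.075069427490234), 48.88286590576172))
0.10707720117944818 59.59399938583374 [ 0.39729171 -0.47836154 -1.41075917]
t 25.8 tcp [0.4842 0.1142 0.1575] shift [ 0.122 -0.058  1.093]
```

View pics/w11.png

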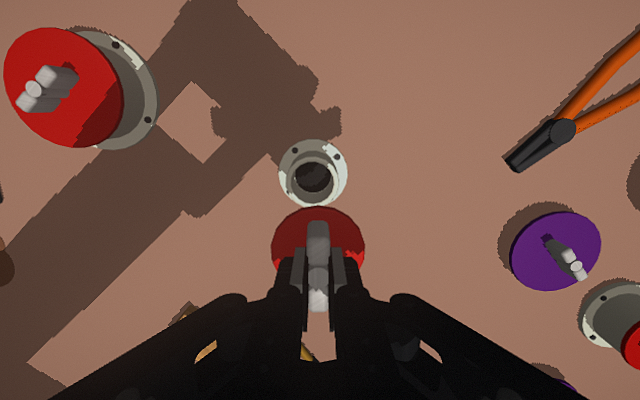

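The small pipe is in full view at (314,175), so I fit it from here.

```bash
python3 - <<'E'
from h import *
c=cam("wrist"); a=cv2.imread("pics/w11.png")[:,:,::-1].copy(); r=fitpipe("wrist","small",[.488,.127],a,c); print(r)
go([r[0][0]/1000-.0005,r[0][1]/1000,.0482])
E
```

```text
(array([488.6, 125.2]), np.float64(-149.2))
t 25.8 tcp [0.4842 0.1142 0.1575] shift [ 0.109 -0.045  1.093]
```

Emit:
apply_moves:
  targets:
    - {"translation": [0.115, -0.05, 0], "twist": 0, "hand": 0}
    - {"translation": [0, 0, 0.3], "twist": 0, "hand": 0}
    - {"translation": [0, 0, 0.3], "twist": 0, "hand": 0}
    - {"translation": [0, 0, 0.18], "twist": 0, "hand": 0}
    - {"translation": [0, 0, 0.12], "twist": 0, "hand": 0}
    - {"translation": [0, 0, 0.08], "twist": 0, "hand": 0}
    - {"translation": [0, 0, 0.06], "twist": 0, "hand": 0}
    - {"translation": [0, 0, 0], "twist": 0, "hand": 0}

```text
time: 26.6
tool_pos: [0.4889, 0.125, 0.0538]
tool_rot: [-0.0, 0.917, 0.399, -0.0]
contact_force: [-0.3, -0.4, -2.6]
gripper_width: 0.106
grasp_force: 59.6
```

```bash
python3 - <<'E'
from h import *
go([.4884,.1262,.0482]); s=state(); print(s["contact_force"],s["ft_torque"],s["gripper_width"])
E
```

```text
t 26.6 tcp [0.4889 0.125  0.0538] shift [ 0.005 -0.012  0.056]
[-0.33524161 -0.38699463 -2.58886942] [ 0.03815271  0.04160676 -0.02507882] 0.10616465282789012
```

Emit:
apply_moves:
  targets:
    - {"translation": [0, 0, 0.03], "twist": 0, "hand": 0}
    - {"translation": [0, 0, 0.02], "twist": 0, "hand": 0}
    - {"translation": [0, 0, 0], "twist": 0, "hand": 0}
    - {"translation": [0, 0, 0], "twist": 0, "hand": 0.35}
    - {"translation": [0, 0, 0], "twist": 0, "hand": 0.35}
    - {"translation": [0, 0, 0], "twist": 0, "hand": 0.35}
    - {"translation": [0, 0, -0.1], "twist": 0, "hand": 0.35}
    - {"translation": [0, 0, -0.4], "twist": 0, "hand": 0.35}

```text
time: 27.4
tool_pos: [0.4852, 0.1247, 0.0954]
tool_rot: [-0.001, 0.917, 0.399, -0.005]
contact_force: [-0.0, -0.7, 0.2]
gripper_width: 0.348
grasp_force: 0.0
```

Emit:
apply_moves:
  targets:
    - {"translation": [0, 0, -0.4], "twist": 0, "hand": 0.45}
    - {"translation": [0, 0, -0.4], "twist": 0, "hand": 0.45}
    - {"translation": [0, 0, -0.4], "twist": 0, "hand": 0.45}
    - {"translation": [0, 0, 0], "twist": 0, "hand": 0.45}
    - {"translation": [0, 0, 0], "twist": 0, "hand": 0.45}
    - {"translation": [0, 0, 0], "twist": 0, "hand": 0.45}

```text
time: 28.0
tool_pos: [0.4882, 0.1251, 0.2179]
tool_rot: [-0.0, 0.917, 0.399, -0.001]
contact_force: [0.4, -0.6, 0.4]
gripper_width: 0.454
grasp_force: 0.0
```

```bash
python3 - <<'E'
from h import *
for n in("wrist","scene","top"):
    c=cam(n); a=grab_frame(n)
    for k,xy in (("large",[.394,.317]),("medium",[.635,-.236]),("small",[.4885,.1262])):
        try:
            (p,r),_=seated(a,c,xy,.051,.055); print(n,k,np.round(p,1),round(2*r,1))
        except Exception: print(n,k,"not seen")
    if n=="scene": b=a
    if n=="wrist": w=a
cv2.imwrite("pics/fin.png",np.vstack([cv2.resize(w,(480,300)),cv2.resize(b[90:330,150:534],(480,300))])[:,:,::-1])
E
```

```text
wrist large [396.1 315.8] 90.7
wrist medium [ 634.5 -235.9] 69.8
wrist small [489.4 124.6] 51.0
scene large [396.5 320.9] 84.7
scene medium [ 635.4 -233.8] 65.8
scene small [491.9 122.6] 45.9
top large [392.6 315.8] 88.6
top medium [ 632.8 -233.6] 66.5
top small [492.2 144.8] 6.0
```

View pics/fin.png

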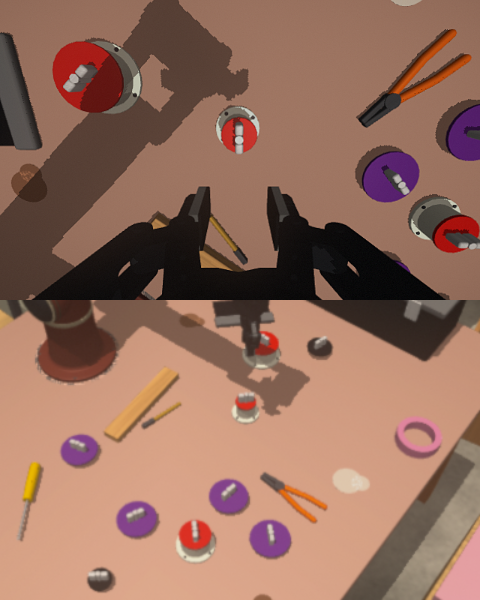

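All three are seated with matching centres and sizes. The gripper is clear of everything and both black plugs are in place.

```bash
python3 -c "
from plant import *
print(job_done())"
```

```text
the job is handed in; nothing more can be done
None
```

The large, medium and small red plugs are seated in that order, flange on rim by the camera check; the black plugs were left alone, and the job is handed in at about 28 s, though `job_done()` returned no verdict.

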